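# Tap-test a module on the spring tester

### The arm

A 6-joint arm with a two-finger parallel gripper is mounted at the origin on a cart in front of the work surface, level with it; the furniture and walls round the work are solid. World frame = base frame: x ahead of the robot, y to its left, z up, the work surface at z = 0. Lengths are in mm, angles in rad, forces in N, time in s.
With the tool pointing down it reaches from about 300 to 775 mm from the base axis. Payload 14.6 kg.
Tool frame: the origin (TCP) lies at the very end of the fingers, on their centre line; the grasp point (between the pads) lies 19 mm behind it; z points along the fingers, y is the direction in which the jaws open and shut (so a half turn about z gives the same grasp; the last joint's range is limited). The gripper opens to 94 mm and grips with 3 to 60 N. Pads are 16 mm wide; open, the fingers measure 119 mm over their backs; the gripper's body (75 mm by 177 mm) begins 78 mm behind the grasp point.
Start: joints at [-1.244, 0.3, 1.521, -0, 1.321, -0.067], TCP at [211.027, -507.894, 205.446] pointing down, gripper open.
Joint ranges: [-3.03, 3.03], [-0.79, 2.21], [0.23, 2.52], [-1.04, 4.18], [0, 3.07], [-2.55, 2.55]. Speed limits (rad/s): [2.22, 2.22, 2.57, 3.14, 3.14, 3.14].

### API

Orientations are given as [roll, pitch, yaw] about the fixed x, y, z axes, in that order (R = Rz(yaw) Ry(pitch) Rx(roll)).
In Python, from cell import manip gives the robot as it stands.
- The arm moves only by the shell command python3 -m inch 'ROWS' [FORCE]. ROWS is a JSON object of lists of equal length, an entry for each row: "grip": the opening, from -1 (shut) to 1 (fully open), so that 0 is half open; "travel": the shift along the world's x, y, z in cm, a list of three; "turn": the turn, a rotation vector about the world's x, y, z in degrees, a list of three. A call has 1 to 10 rows; each row is the pose to reach, as a shift and turn from the pose measured when the call began; what a row does not reach only later rows make up. A row lasts 1/8 s, in which the tool goes at most 62.5 mm and 10.7 degrees, less where a joint would pass 70% of its speed; a pose out of reach is approached as far as the arm can. A call with a gripper value outside its range is refused whole. The fingers move at their own pace and stop on an object; FORCE is the grip in N (left out, the last holds). Time passes only in rows, so rows that repeat a pose let the fingers close. It gives the time, the measured TCP pose, the force and the opening at its end, in the units of the state.
- manip.read_state(): the state, without advancing time (a new reading comes with each control period).
- manip.camera(name): name is "scene" or "side" or "wrist"; returns (picture, depth): 400x640x3 uint8, red, green, blue; 400x640 float32, mm along the optical axis (not along the pixel's ray), 0 where there is no reading.
- manip.calibration(name): a dict with "fx", "fy", "cx", "cy" (pixels), "k1" (the pictures are not rectified: a ray, as slopes to the right and down, at radius r is drawn at 1 + k1 r^2 times it, then the intrinsics apply), "world_from_camera" (4x4, takes a point from camera to world coordinates). Camera axes: x right, y up, looking along -z (the intrinsics and any distortion apply to the point x, -y, -z); pixel columns grow to the right and rows downward; lengths in mm; the calibration is good to about 2 mm. A picture is of the moment at which its call begins: read the wrist's pose just before it. calibration takes no time and is no camera call; for the wrist camera it gives the pose at the moment of the call.
- manip.sign_off(): hands the job in, once; it reports no verdict.
Trained networks look in the newest picture that a camera, given by its name, has taken for a name from the list of things; names that differ only in an ending like _2 or _b are one class to them, and where a whole thing is asked for, a point or a joint stands for the part that bears it (a point fixed in the world has none). Each returns a list of dicts, best first, with "p" (0 to 1); they miss things now and then, are a little off and sometimes report something else, mostly with a low value. They report only what shows in the picture. A call takes as long as a camera call.
- manip.look_for(camera, label): "bbox" ([left, top, right, bottom] in pixels, round what is visible of it).
The state is a dict: "clock": time; "joints": joint angles; "qd": joint speeds; "effort": joint torques, N m; "eef_pos": TCP position; "eef_rot": TCP orientation; "wrist_force": force on the tool from outside, world axes, zero at the start; "moment": the same for the moment, N m; "finger_gap": finger opening in mm.
Only numpy, scipy, OpenCV 4.12 (cv2) and the standard library are available. Lean on these libraries where they do the work, as an engineer would, in place of code of your own. Each camera call takes 0.05 s, during which the arm holds its last target.

### The job

Two spring tap testers stand on the worktop; one has a metal-covered module in its nest, the other is empty. On the loaded tester, push the hammer's cocking pad down until the sear catches and let go, so that the hammer stays raised by itself; then press the trigger pad so that the hammer is released and taps the module, and let go of it. Leave the empty tester alone and the module in its nest.

Things in the scene. Friction and masses are not known exactly. Their poses are not given: they have to be found in the camera images.
- cocking_pad (a point): Top centre of the black ribbed 34x40 mm pad on the tail of the loaded tester's steel hammer arm, 113 mm above the worktop at rest, 65 mm from the arm's cross pivot. x along the arm to the head, z up (turn with it). Springs back; takes 6 to 15 N. Push straight down 33 mm: sear catches at about 27, hard stop 38. A fixed tester is 293x112 mm; its head hangs over the nest 140 mm from the pad.
- trigger_pad (a point): Top centre of the loaded tester's black 34x40 mm trigger pad with a small steel rivet, 61 mm above the worktop at rest, at the end of the tester away from the head, 90 mm from the cocking pad. Outer end of a bell crank whose upright bears the sear. Push straight down 19 mm (2 to 8 N): lets go at about 10 to 15 mm, stop at 24; springs back. x towards the head, z up.
- hammer (a joint): Angle (rad) of the hammer of the loaded tester: 0 at rest with its head on the module, grows as the tail is pushed down and the head rises; caught by the sear at about 0.42; hard stop 0.60.
- trigger (a joint): Angle (rad) of the trigger of the loaded tester: 0 at rest, grows as its pad is pressed down, stop 0.34. The hammer pushes it aside for a moment on its way to the catch.
- module_center (a point): Centre of the module, a grey metal-covered box 89 x 61 x 20 mm, lying loose in the rimmed nest of the loaded tester under the hammer head.
- spare_hammer (a joint): Angle (rad) of the hammer of the second, identical but empty tester, which is to be left alone: about -0.1 at rest, grows as it is cocked.

How it is judged (in metres and radians):
On the way, in this order (a step that is already met when the one before it is completed fails the run):
1. the loaded tester's hammer is cocked and stays caught on its sear (value of joint hammer between 0.36 and 0.455 rad and value of joint trigger below 0.05 rad), for 0.4 s.
2. the trigger is pressed and the hammer is released (value of joint trigger above 0.09 rad and value of joint hammer below 0.2 rad).
At the end, for the whole second after the job is handed in: The hammer is back down on the module (within 0.04 rad of 0), the trigger has sprung back (under 0.04 rad), the module is within 10 mm of where it lay in the nest, and the empty tester's hammer is down (below 0 rad) (value of joint hammer between -0.04 and 0.04 rad and value of joint trigger below 0.04 rad and distance of module_center from where it was at the start of the episode below 0.01 m and value of joint spare_hammer below 0 rad); the robot touches nothing.
It fails at once if the empty tester's hammer is raised (value of joint spare_hammer above 0.15 rad).
It fails at once if the module is taken or knocked out of its nest (distance of module_center from where it was at the start of the episode above 0.02 m).
It also fails if it takes over 38 s, if anything falls off the work surface, if the arm or the gripper's body presses on something with over 40 N, if the wrist force passes 120 N, or if a joint passes its speed limit or range.

## Working session

There is one attempt and no reset: what is moved stays moved. The work goes in short steps, Python scripts to look and compute and a shell command to move; the robot and the scene stay as the last step left them, time stands still between calls to the robot, and variables do not carry over. Pictures are saved under pics/ and viewed, and the job is handed in when it is done.

```bash
mkdir -p pics; ls; cat > h.py <<'E'
import numpy as np, cv2
from cell import manip
def ray(cal,u,v):
    x=(u-cal['cx'])/cal['fx']; y=(v-cal['cy'])/cal['fy']
    a,b=x,y
    for _ in range(20):
        s=1+cal['k1']*(a*a+b*b); a,b=x/s,y/s
    return a,b
def pt(cal,dep,u,v):
    a,b=ray(cal,u,v); d=dep
    p=np.array([a*d,-b*d,-d,1.]); return (np.array(cal['world_from_camera'])@p)[:3]
def cloud(cal,dep):
    h,w=dep.shape; uu,vv=np.meshgrid(np.arange(w),np.arange(h))
    a,b=ray(cal,uu.astype(float),vv.astype(float))
    P=np.stack([a*dep,-b*dep,-dep,np.ones_like(a)],-1)@np.array(cal['world_from_camera']).T
    P=P[...,:3]; P[dep<=0]=np.nan; return P
E
python3 - <<'E'
from h import *
for n in ['scene','side']:
    im,d=manip.camera(n); cv2.imwrite(f'pics/{n}1.png',im[...,::-1]); np.savez(f'{n}1.npz',im=im,d=d)
    for l in ['cocking_pad','trigger_pad','module_center']:
        print(n,l,[(round(x['p'],2),[round(b) for b in x['bbox']]) for x in manip.look_for(n,l)][:4])
s=manip.read_state();print(s)
E
```

```text
pics
scene cocking_pad [(0.92, [265, 221, 355, 279])]
scene trigger_pad [(0.63, [239, 231, 287, 264])]
scene module_center [(0.82, [329, 261, 362, 292])]
side cocking_pad [(0.98, [350, 208, 424, 271])]
side trigger_pad [(0.95, [321, 262, 361, 304])]
side module_center [(0.59, [394, 216, 436, 255])]
{'clock': 0.4, 'joints': array([-1.24359322e+00,  3.00027838e-01,  1.52106696e+00, -1.50368700e-05,
        1.32066444e+00, -6.66067007e-02]), 'qd': array([ 1.15109519e-03, -3.55682045e-04, -3.24588093e-03, -6.19050545e-05,
        2.25206181e-04, -1.78092296e-03]), 'effort': array([-1.41452878e-03, -5.31202590e+01, -3.52602947e+01,  7.07587274e-02,
        2.18185812e-02, -3.01644798e-05]), 'eef_pos': array([ 211.02053665, -507.87466845,  205.34707644]), 'eef_rot': array([-3.14142547e+00,  3.44886683e-06,  3.93813527e-01]), 'wrist_force': array([-0.1401741 , -0.1982826 , -0.55986065]), 'moment': array([0.05447784, 0.07202425, 0.04381475]), 'finger_gap': 94.04157720119159}
```

View pics/scene1.png

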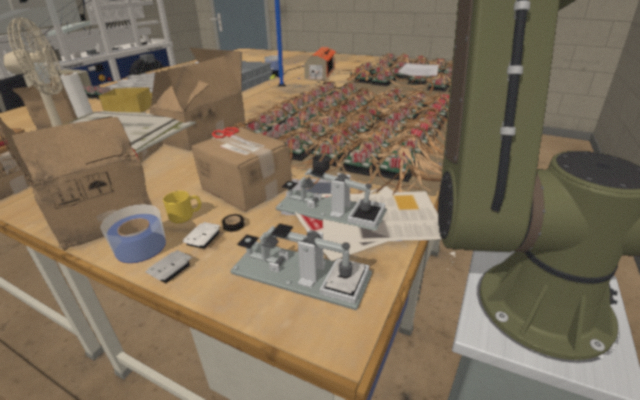

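View pics/side1.png

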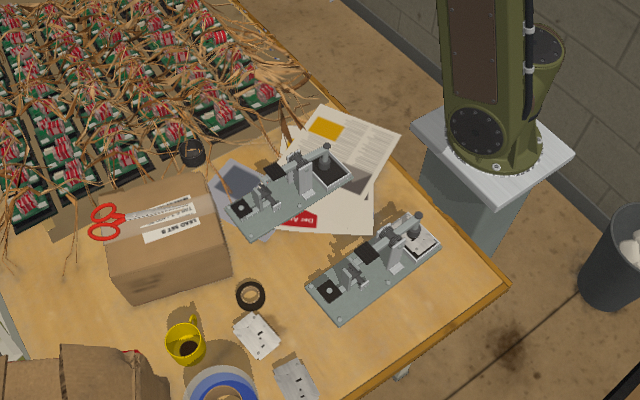

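```bash
python3 - <<'E'
from h import *
for n in ['scene','side']:
    z=np.load(n+'1.npz');P=cloud(manip.calibration(n),z['d'].astype(float))
    print(n, np.array(manip.calibration(n)['world_from_camera'])[:3,3])
    for name,lo,hi in [('cock',105,122),('trig',55,68)]:
        m=(P[...,2]>lo)&(P[...,2]<hi)&(z['im'].max(-1)<70)&(P[...,0]>250)
        k,lab,st,c=cv2.connectedComponentsWithStats(m.astype(np.uint8))
        for i in range(1,k):
            if st[i,4]>40:
                Q=P[lab==i]; r=cv2.minAreaRect(Q[:,:2].astype(np.float32))
                print(name,st[i],np.median(Q,0).round(1),r)
E
```

```text
scene [170.30250896 628.41674566 552.21585453]
cock [ 0 76 24 10 75] [2858.5 -489.3  113.9] ((2867.372314453125, -497.62445068359375), (40.607872009277344, 173.08877563476562), 17.65926742553711)
cock [312 167  15  10  79] [ 559.1 -130.9  120.2] ((563.097900390625, -136.33151245117188), (28.83561897277832, 40.346221923828125), 5.547132968902588)
cock [272 225  20  13 162] [515.2 130.6 114.3] ((517.1263427734375, 128.39981079101562), (28.516605377197266, 35.48760986328125), 6.187074184417725)
trig [283 183  13   6  45] [ 648.4 -120.1   61.5] ((654.3829956054688, -126.9888687133789), (30.28896713256836, 33.333370208740234), 10.061676025390625)
trig [239 236  18  12 101] [601.9 139.   60.8] ((605.8436279296875, 133.43727111816406), (29.561628341674805, 34.26021194458008), 0.8200333714485168)
side [867.73708405 463.1273724  985.2065036 ]
cock [269 162  17  17  97] [ 558.9 -131.   120.6] ((565.0181274414062, -135.27401733398438), (32.740203857421875, 39.70412063598633), 0.4141654968261719)
cock [354 241  26  24 323] [521.  126.7 115.1] ((519.9068603515625, 125.87425994873047), (34.107608795166016, 39.435970306396484), 5.614904880523682)
trig [231 198  21  21 214] [ 657.7 -129.3   62.4] ((657.0144653320312, -130.57577514648438), (33.59201431274414, 40.60152053833008), 2.358137369155884)
trig [317 279  25  24 298] [610.8 133.3  61.7] ((610.0882568359375, 132.09507751464844), (33.2452278137207, 40.556732177734375), 4.572338581085205)
```

The side picture shows the grey module in the nest of the near tester at (425,243). The far tester's nest at (330,172) is dark and empty. So the loaded tester is the one at y≈+129: cocking pad at about (519.5, 126) and trigger at about (610, 132). They are 90 mm apart, as the task says. Next I check clearances for the gripper body.

```bash
python3 - <<'E'
from h import *
Ps=[]
for n in ['scene','side']:
    z=np.load(n+'1.npz');Ps.append(cloud(manip.calibration(n),z['d'].astype(float)).reshape(-1,3))
P=np.concatenate(Ps);P=P[~np.isnan(P).any(1)]
def mx(x0,x1,y0,y1):
    m=(P[:,0]>x0)&(P[:,0]<x1)&(P[:,1]>y0)&(P[:,1]<y1); Q=P[m]; s=Q[np.argsort(-Q[:,2])][:4]; return s.round(0).tolist() if len(s) else None
for x in range(340,720,20):
    print(x,[ (round(np.max(P[(P[:,0]>x)&(P[:,0]<x+20)&(P[:,1]>y)&(P[:,1]<y+40),2],initial=-1))) for y in range(-200,261,40)])
E
```

```text
340 [17, 17, 17, 18, 7, 7, 39, 40, 40, 32, 7, 6]
360 [16, 17, 17, 17, 13, 7, 39, 116, 116, 33, 6, 7]
380 [33, 34, 35, 17, 17, 9, 40, 117, 115, 38, 5, 6]
400 [30, 106, 34, 17, 17, 12, 39, 113, 114, 37, 7, 6]
420 [31, 112, 34, 16, 17, 11, 15, 111, 113, 21, 6, 6]
440 [22, 107, 35, 17, 18, 13, 19, 119, 120, 23, 8, 6]
460 [31, 109, 36, 15, 16, 14, 15, 120, 117, 24, 7, 6]
480 [114, 119, 115, 16, 17, 14, 8, 113, 112, 19, 7, 5]
500 [113, 121, 116, 14, 13, 8, 19, 119, 119, 17, 7, 8]
520 [111, 115, 22, 13, 8, 8, 17, 119, 119, 19, 6, 7]
540 [20, 124, 122, 15, 8, 7, 17, 107, 113, 17, 6, 6]
560 [22, 128, 125, 17, 8, 6, 16, 90, 93, 18, 5, 5]
580 [33, 127, 124, 18, 6, 9, 17, 65, 65, 18, 6, 6]
600 [18, 115, 79, 17, 7, 6, 15, 65, 67, 21, 5, 6]
620 [18, 61, 61, 18, 6, 6, 15, 65, 64, 21, 6, 6]
640 [18, 67, 66, 17, 7, 6, 6, 6, 6, 6, 6, 7]
660 [21, 66, 65, 22, 6, 6, 7, 6, 6, 7, 6, 6]
680 [141, 7, 8, 7, 7, 6, 7, 7, 7, 5, 5, 7]
700 [158, 157, 155, 7, 6, 24, 22, 7, 7, 8, 6, 7]
```

```bash
python3 -m inch '{"grip":[-1,-1,-1,-1,-1,-1,-1,-1],"travel":[[2,5,1],[4,11,2],[7,17,3],[10,23,3],[13,29,3],[16,34,3],[19,39,3],[22,45,3]],"turn":[[0,0,-4],[0,0,-8],[0,0,-12],[0,0,-16],[0,0,-18.5],[0,0,-18.5],[0,0,-18.5],[0,0,-18.5]]}' 20
```

```text
clock: 1.4
eef_pos: [426.3, -66.7, 235.7]
eef_rot: [3.141, -0.001, 0.071]
wrist_force: [2.0, -0.5, 0.2]
finger_gap: 17.3
```

```bash
python3 -m inch '{"grip":[-1,-1,-1,-1,-1,-1,-1],"travel":[[2.3,5,0],[4.7,10,-1],[7,15,-3],[9.3,19.3,-6],[9.3,19.3,-9.5],[9.3,19.3,-9.5],[9.3,19.3,-9.5]],"turn":[[0,0,0],[0,0,0],[0,0,0],[0,0,0],[0,0,0],[0,0,0],[0,0,0]]}' 20
python3 - <<'E'
from h import *
for n in ['side','wrist']:
    im,d=manip.camera(n); cv2.imwrite(f'pics/{n}2.png',im[...,::-1])
s=manip.read_state();print(s['eef_pos'],s['wrist_force'],s['finger_gap'])
E
```

```text
clock: 2.28
eef_pos: [519.8, 126.0, 142.2]
eef_rot: [-3.142, -0.002, 0.07]
wrist_force: [0.2, -0.7, 0.3]
finger_gap: 0.3
[519.94516173 125.9894361  142.45151718] [-0.45787564  0.07136591  0.4605409 ] 0.45263942698046605
```

View pics/side2.png

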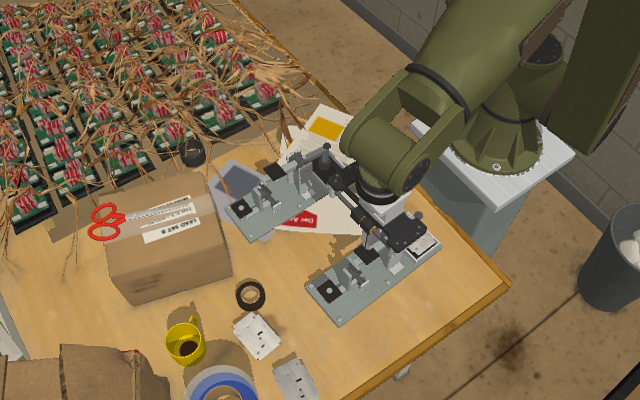

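View pics/wrist2.png

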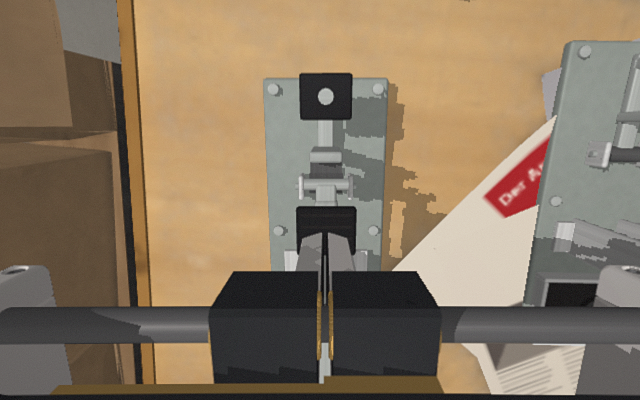

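Both pictures show the closed fingertips over the cocking pad: wrist tips at (325,240) on the pad at (327,225), side at about (367,250). They are centred across it, so I push down.

```bash
python3 -m inch '{"grip":[-1,-1,-1,-1,-1,-1,-1,-1],"travel":[[0,0,-2.5],[0,0,-3.2],[0,0,-4.2],[0,0,-5.2],[0,0,-6.0],[0,0,-6.3],[0,0,-6.3],[0,0,-6.3]],"turn":[[0,0,0],[0,0,0],[0,0,0],[0,0,0],[0,0,0],[0,0,0],[0,0,0],[0,0,0]]}' 20
python3 - <<'E'
from h import *
im,d=manip.camera('side'); cv2.imwrite('pics/side3.png',im[...,::-1][150:350,250:500].repeat(3,0).repeat(3,1))
E
```

```text
clock: 3.38
eef_pos: [521.4, 126.0, 81.8]
eef_rot: [-3.141, -0.007, 0.07]
wrist_force: [0.0, -1.9, 10.0]
finger_gap: 0.3
```

View pics/side3.png

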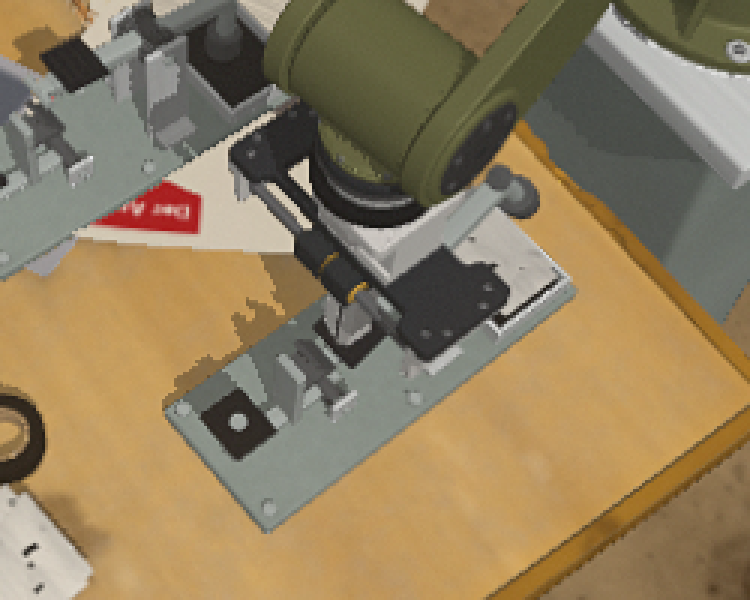

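The pad is down about 31 mm at 10 N, and the hammer head at (515,190) in the crop is raised. I add 2 mm, then release upward.

```bash
python3 -m inch '{"grip":[-1,-1,-1,-1,-1,-1,-1,-1,-1],"travel":[[0,0,-0.3],[0,0,-0.3],[0,0,0.2],[0,0,0.8],[0,0,1.5],[0,0,3.5],[0,0,6.5],[0,0,8],[0,0,8]],"turn":[[0,0,0],[0,0,0],[0,0,0],[0,0,0],[0,0,0],[0,0,0],[0,0,0],[0,0,0],[0,0,0]]}' 20
python3 - <<'E'
from h import *
im,d=manip.camera('side'); cv2.imwrite('pics/side4.png',im[...,::-1][150:350,250:500].repeat(3,0).repeat(3,1))
P=cloud(manip.calibration('side'),d.astype(float))
r=lambda x0,x1,y0,y1:(P[...,0]>x0)&(P[...,0]<x1)&(P[...,1]>y0)&(P[...,1]<y1)
im2,d=manip.camera('wrist'); cv2.imwrite('pics/wrist4.png',im2[...,::-1])
m=(r(510,535,118,134))&(P[...,2]<135); print('pad',np.median(P[m][:,2]) if m.any() else None)
m=(r(595,602,118,146)); print('trig',np.median(P[m],0))
E
```

```text
clock: 4.55
eef_pos: [521.6, 126.0, 162.5]
eef_rot: [-3.141, -0.009, 0.07]
wrist_force: [0.1, -0.1, -0.1]
finger_gap: 0.7
pad 82.95802423263433
trig [598.48614909 135.15249074  60.88496805]
```

View pics/side4.png

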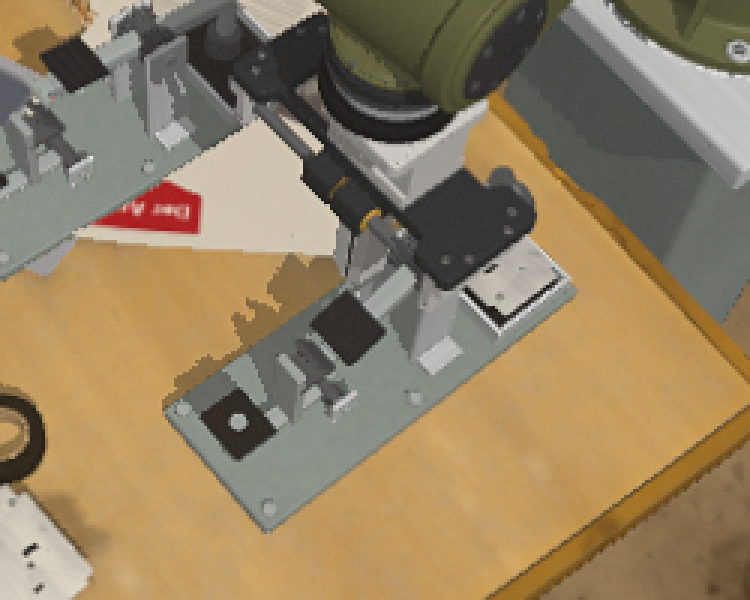

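View pics/wrist4.png

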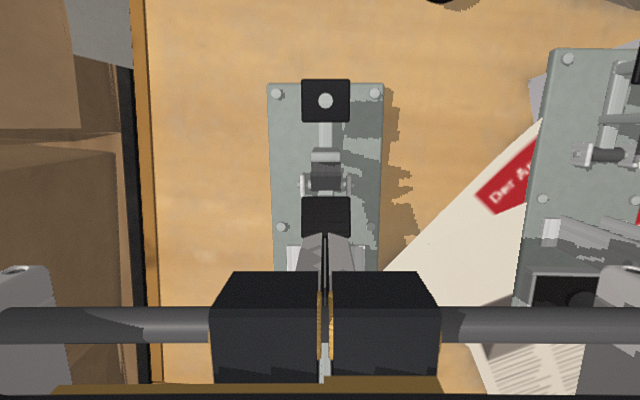

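The hammer stays cocked by itself: the pad is at z≈83 with the tool clear of it, and the trigger pad is at rest height (60.9). Next is the trigger pad. First I move over it, then press 19 mm.

```bash
python3 -m inch '{"grip":[-1,-1,-1,-1,-1,-1],"travel":[[4.5,0.3,0],[8.8,0.6,-1],[8.8,0.6,-4.5],[8.8,0.6,-8],[8.8,0.6,-8],[8.8,0.6,-8]],"turn":[[0,0,0],[0,0,0],[0,0.3,0],[0,0.5,0],[0,0.5,0],[0,0.5,0]]}' 20
python3 - <<'E'
from h import *
im,d=manip.camera('side'); cv2.imwrite('pics/side5.png',im[...,::-1][150:350,250:500].repeat(3,0).repeat(3,1))
E
```

```text
clock: 5.4
eef_pos: [609.3, 131.9, 81.9]
eef_rot: [-3.141, 0.002, 0.07]
wrist_force: [-0.1, 1.0, 1.2]
finger_gap: 0.7
```

View pics/side5.png

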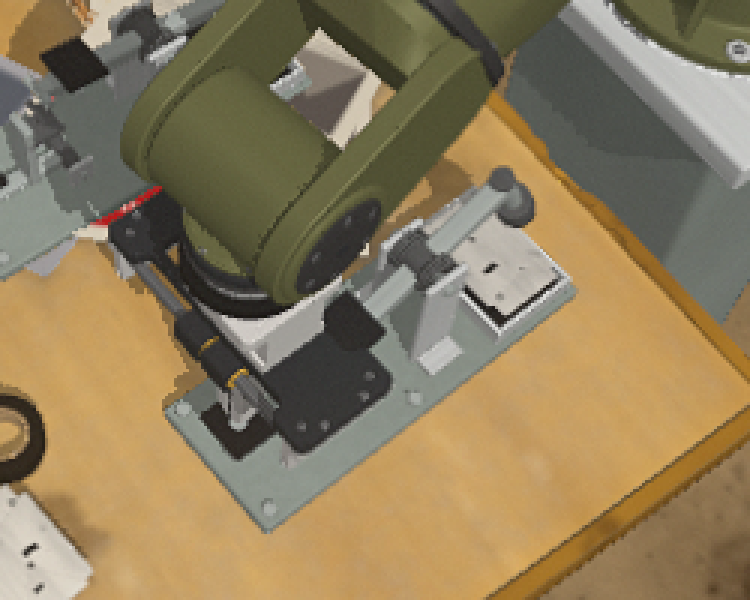

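The fingertips are over the trigger pad at (238,420) in the crop, and the hammer head is still raised at (515,190). I press now.

```bash
python3 -m inch '{"grip":[-1,-1,-1,-1,-1,-1,-1],"travel":[[0,0,-1.8],[0,0,-2.6],[0,0,-3.4],[0,0,-4.0],[0,0,-4.1],[0,0,-4.1],[0,0,-4.1]],"turn":[[0,0,0],[0,0,0],[0,0,0],[0,0,0],[0,0,0],[0,0,0],[0,0,0]]}' 20
python3 - <<'E'
from h import *
im,d=manip.camera('side'); cv2.imwrite('pics/side6.png',im[...,::-1][150:350,250:500].repeat(3,0).repeat(3,1))
E
```

```text
clock: 6.32
eef_pos: [609.6, 132.0, 41.6]
eef_rot: [-3.14, 0.001, 0.07]
wrist_force: [1.5, -0.9, 3.4]
finger_gap: 0.7
```

View pics/side6.png

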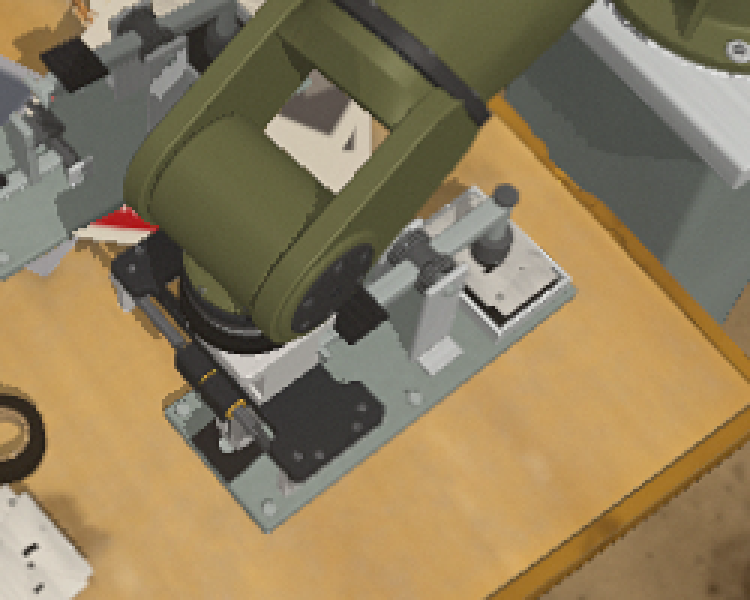

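The hammer has dropped onto the module, with its head at (495,250) in the crop. I lift straight off the trigger and clear.

```bash
python3 -m inch '{"grip":[-1,-1,-1,-1,-1,-1,-1,-1],"travel":[[0,0,0.8],[0,0,2],[0,0,5],[0,0,9],[0,0,14],[0,0,17],[0,0,17],[0,0,17]],"turn":[[0,0,0],[0,0,0],[0,0,0],[0,0,0],[0,0,0],[0,0,0],[0,0,0],[0,0,0]]}' 20
python3 - <<'E'
from h import *
im,d=manip.camera('side'); cv2.imwrite('pics/side7.png',im[...,::-1][150:350,250:500].repeat(3,0).repeat(3,1))
P=cloud(manip.calibration('side'),d.astype(float));z=np.load('side1.npz');P0=cloud(manip.calibration('side'),z['d'].astype(float))
for nm,Q in(('before',P0),('after',P)):
  for t,x0,x1,y0,y1 in (('cock',510,530,116,136),('trig',600,620,122,142),('head',370,385,105,130)):
    m=(Q[...,0]>x0)&(Q[...,0]<x1)&(Q[...,1]>y0)&(Q[...,1]<y1)&(Q[...,2]<160)
    print(nm,t,m.sum(),np.median(Q[m][:,2]) if m.any() else None)
print(manip.look_for('side','module_center'))
E
```

```text
clock: 7.38
eef_pos: [609.1, 132.0, 210.7]
eef_rot: [-3.141, 0.002, 0.07]
wrist_force: [0.2, -0.3, 0.5]
finger_gap: 0.6
before cock 150 113.91444349147952
before trig 139 61.06394943778105
before head 119 72.12790396254513
after cock 53 14.164733956941177
after trig 135 60.988825670253846
after head 120 75.79132132351339
[{'bbox': [392.7, 214.5, 436.5, 255.5], 'p': 0.96}]
```

View pics/side7.png

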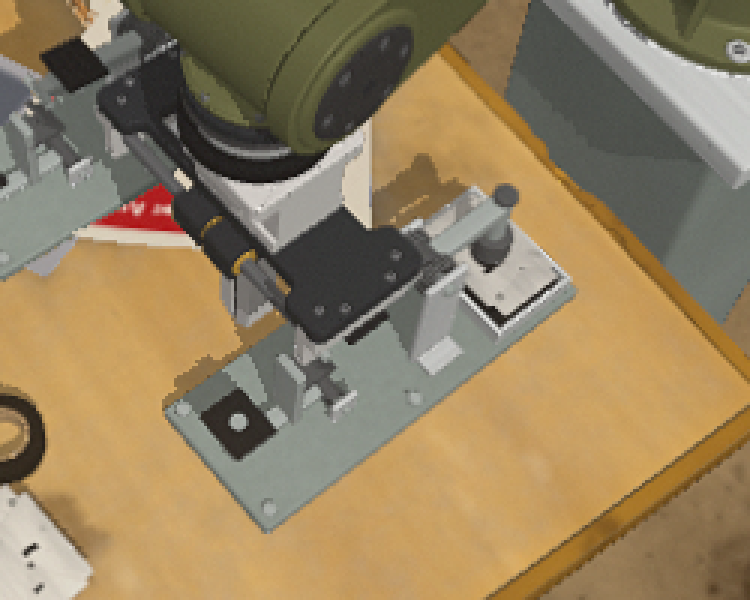

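The trigger pad is back at 61 mm, the head rests on the module, the module is in its nest, and the tool is clear of everything. I hand in.

```bash
python3 -c "
from cell import manip
print(manip.read_state()['wrist_force']); print(manip.sign_off())"
```

```text
[0.08548531 0.08688435 0.38133097]
the job is handed in; nothing more can be done
None
```

The loaded tester was cocked and fired once, and the job was handed in at about 7.5 s. No verdict was reported.

- **Cocking:** I pushed the cocking pad down about 33 mm with the closed fingers; the last reading, about 31 mm down, was 10 N. After I lifted clear, the pad stayed at about 83 mm, the head stayed raised and the trigger pad was at rest height, so the sear had caught.
- **Firing:** I pressed the trigger pad about 19 mm (3.4 N). The picture taken while it was held down showed the head already on the module.
- **Last checks:**
  - After I let go, the trigger pad was back at 61.0 mm, against 61.1 mm at the start.
  - The head looked down on the module, and its depth reading was 75.8 mm against 72.1 mm at the start, a rough patch reading.
  - The module's detection box was inside its nest. I had no precise measurement of any small shift.
  - The tool was about 150 mm above the trigger pad, with wrist force near zero.
- **Not usable:** The final height check on the cocking pad failed because the gripper hid it, so the hammer being down rests on the view of its head.
- **Empty tester:** I did not touch it. I did not measure its hammer angle at the end; the part of it in the last picture looked unchanged.

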